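# Release the cam and push the feeder slide

## Robot

A 6-joint arm with a two-finger parallel gripper is mounted at the origin on the work surface. World frame = base frame: x ahead of the robot, y to its left, z up, the work surface at z = 0. Lengths are in m, angles in rad, forces in N, time in s.
With the tool pointing down it reaches from about 0.25 to 0.725 m from the base axis. Payload 4 kg.
Tool frame: the origin (TCP) lies between the finger pads; the fingertips stand 17 mm ahead of it and the grasp point (between the pads) lies 2 mm behind it; z points along the fingers, x is the direction in which the jaws open and shut, and the axes are right-handed (so a half turn about z gives the same grasp; the last joint's range is limited). The gripper opens to 85 mm and grips with 20 to 120 N. Pads are 22 mm wide; open, the fingers measure 114 mm over their backs; the gripper's body (76 mm by 85 mm) begins 54 mm behind the grasp point. The pads swing forward as they close: fully open they stand 13 mm farther back than shut.
Start: joints at [1.328, 0.241, 0.005, 1.335, 0, 1.571], TCP at [0.12, 0.485, 0.248] pointing down, gripper open.
Joint ranges: [-2.72, 2.72], [-1.05, 1.87], [-1.09, 1.28], [-1.99, 2.15], [-1.42, 1.44], [-3.14, 3.14]. Speed limits (rad/s): [2.79, 2.79, 3.14, 3.14, 3.14, 3.14].

## Interface

Orientations are given as a unit quaternion [x, y, z, w].
In Python, from workcell import telemetry, cams, workorder gives the robot as it stands. The module is installed in compiled form; this text tells all that it offers.
- The arm moves only by the tool apply_moves, never from a script. Its argument "moves" is a list that holds one entry, the list of rows, each a list of 4 numbers: the shift along the tool's x, y, z in mm, then the turn about the tool's z in degrees. A call has exactly 10 rows; each row shifts and turns the pose as measured when the row begins, along the tool's axes as they then stand; what a row does not reach is not made up. A row lasts 1/10 s, in which the tool goes at most 50 mm and 8.59 degrees, less where a joint would pass 70% of its speed; a pose out of reach is approached as far as the arm can. A call with a gripper value outside its range is refused whole. "hand" is the gripper's target within -1 to 1 (fully open at 1, half-way at 0, shut at -1), set as the call begins (left out, the last holds). The fingers move at their own pace and stop on an object; the grip force is fixed at half the most. Time passes only in rows, so rows that do not move let the fingers close, or fill a call up. It gives the time, the measured TCP pose, the force and the opening at its end, in the units of the state.
- telemetry.get_obs(): the state, without advancing time (a new reading comes with each control period).
- cams.camera(name): name is "scene" or "top"; returns a dict with "color" (400x640x3 uint8, red, green, blue), "fovy" (degrees; the focal length in pixels is half the picture's height over the tangent of half this angle, whatever the lens; pixels are square), "cx", "cy" (the principal point, pixels), "k1" (the pictures are not rectified: a ray, as slopes to the right and down, at radius r is drawn at 1 + k1 r^2 times it, then the intrinsics apply), "camera_from_world" (4x4, takes a point from world to camera coordinates). Camera axes: x right, y down, z forward; pixel columns grow to the right and rows downward; lengths in m; the calibration is good to about 2 mm. A picture is of the moment at which its call begins. There is no depth.
- workorder.job_done(): hands the job in, once; it reports no verdict.
The state is a dict: "clock": time; "joint_pos": joint angles; "joint_vel": joint speeds; "tau": joint torques, N m; "eef_pos": TCP position; "tool_rot": TCP orientation; "ft_force": force on the tool from outside, world axes, zero at the start; "ft_torque": the same for the moment, N m; "grip_width": finger opening in m.
Only numpy, scipy, OpenCV 4.12 (cv2) and the standard library are available. Lean on these libraries where they do the work, as an engineer would, in place of code of your own. Each camera call takes 0.05 s, during which the arm holds its last target. There are 200 camera calls.

## Task

Unlock the battery-cap feeder by pushing the pin on the cam's lever round until the cam is at its low point against its stop. Then push the follower slide fully home by its upright plate, so that it shoves the cap in the lane down the chute into the black bin. Do not touch that cap yourself, and leave the loose parts around the feeder where they are.

Things in the scene. Friction and masses are not known exactly. Their poses are not given: they have to be found in the camera images.
- feeder: Fixed feeder. Origin on the desk under its deck; x is the slide's forward direction (away from the robot, turned up to 0.3 rad), y left, z up. 'Feeder' coordinates below are in this frame, mm. The level aluminium deck, top at z = 130, spans x -120..90, y -140..110. A lane 42 wide along y = 0 has walls up to z = 152 (left x -80..90, right x 52..90).
- cam_axis (a point): Fixed point at the top of the cam's vertical axle, feeder (0, -60, 155). Round it turns the steel eccentric cam plate, a disc of radius 26 mm whose centre is 12 mm off the axle, z 131..145; its flat lever, z 146..152, runs from the axle to the pin.
- cam_pin (a point): Centre of the top of the upright black pin on the lever's end: pin of diameter 14 mm, from the lever (z 152) up to z = 188 mm, 70 mm from the cam axis. At joint cam = 0 it lies at 205 degrees from the feeder's x axis about the cam axis, and at the stop at 337 degrees, so it passes round the side away from the slide.
- cam (a joint): Cam angle in rad, growing anticlockwise seen from above: 0 = high point towards the slide (locked), 2.3 = low point, against its stop. Friction holds it where it is left; the pin needs about 1 to 3 N. Starts at 0 to 0.4.
- slide (a joint): Travel of the follower slide in m along the feeder's +x: 0 = back, 0.08 = fully home against its stop. It needs about 3 to 6 N and stays where it is left. Its shoulder meets the cam after some 8 mm unless the cam is turned past about 1.8 rad; pushing harder only locks the cam. Starts at 0 to 0.003.
- push_plate (a point): Centre of the rear face (towards the robot) of the slide's upright black push plate, 10 mm thick, 40 wide, z 144..188, at feeder (-100 + travel, 0, 166). Its bar, 36 wide, z 131..145, runs forward to a nose at x = 30 + travel; a shoulder on its right (y -38..-18) spans x -90..-34 + travel.
- cap: Red plastic battery cap, a disc 26 mm in diameter and 18 mm high, standing in the lane ahead of the slide's nose (lane along feeder y = 0). Origin: centre of its underside. Past the deck's end (feeder x = 90) an aluminium chute slopes down at 45 degrees to x = 155 and feeds the open black plastic bin: feeder x 145..275, y -65..65, rim at z = 55.
- collar: Loose steel gooseneck collar, ring 34 mm outside, 24 mm high, on the deck left of the lane. Origin: centre of its underside. Leave alone.
- spacer: Loose beige ceramic spacer, ring 30 mm outside, 28 mm high, on the deck left of the lane. Origin: centre of its underside. Leave alone.
- mic_clip: Loose chrome mic clip body, about 60 x 40 x 60 mm high, on the desk to the right of the feeder. Origin: centre of its underside. Leave alone.
- spare_cap: Another red cap of the same size, standing on the desk left of the feeder. Origin: centre of its underside. Leave alone. (One more already lies in the bin.)
Mind the look-alikes: they are no part of the job. What is shaped like the cap but purple is not meant.

How it is judged:
On the way, in this order (a step that is already met when the one before it is completed fails the run):
1. the cam is turned to its low point (within 0.25 rad of its stop) while the slide is still back (value of joint cam above 2.05 rad and value of joint slide below 0.02 m), for 0.2 s.
2. the slide is pushed fully home (within 5 mm) with the cam still low (value of joint slide above 0.075 m and value of joint cam above 2 rad), for 0.2 s.
At the end, for the whole second after the job is handed in: The cam is within 0.3 rad of its low stop, the slide within 5 mm of fully home, the lane's cap has come down into the bin, below its rim (slower than 0.2 m/s; it may still rock or roll a little there), and the four bystanders are within 15 mm of where they began (all of step 2 and x of cap in the frame of feeder between 0.147 and 0.273 m and y of cap in the frame of feeder between -0.063 and 0.063 m and z of cap in the frame of feeder below 0.045 m and linear speed of cap below 0.2 m/s and distance of each of collar, spacer, mic_clip, spare_cap from where it was at the start of the episode below 0.015 m); the robot touches nothing.
It fails at once if the slide goes forward past the cam before the cam is low (value of joint slide above 0.02 m and value of joint cam below 1.8 rad).
It fails at once if the robot touches the cap (contact force between any of the fingers, the arm and cap above 0.3 N).
It fails at once if the cap is lifted off the deck (z of cap in the frame of feeder above 0.15 m).
It fails at once if a bystander is knocked, moved or lifted by more than 15 mm (distance of any of collar, spacer, mic_clip, spare_cap from where it was at the start of the episode above 0.015 m).
It also fails if it takes over 54 s, if anything falls off the work surface, if the arm or the gripper's body presses on something with over 40 N, if the wrist force passes 120 N, or if a joint passes its speed limit or range.

## Working session

There is one attempt and no reset: what is moved stays moved. The work goes in short steps, Python scripts to look and compute and a tool call to move; the robot and the scene stay as the last step left them, time stands still between calls to the robot, and variables do not carry over. Pictures are saved under pics/ and viewed, about 8 in all and at most 12, crops included, and the job is handed in when it is done.

Besides the shell and the picture viewer there is one more tool, called after ">>>" in YAML: its name, and indented under it one key for each argument. apply_moves: Moves the arm, as the interface text tells. Its arguments: {"type":"object","properties":{"moves":{"type":"array"},"hand":{"type":"number"}},"required":["moves"]}

```bash
mkdir -p pics
cat > h.py <<'E'
import numpy as np, cv2
from workcell import telemetry, cams, workorder
def snap(n):
    c=cams.camera(n); return c
def K(c):
    f=200/np.tan(np.radians(c["fovy"])/2); return np.array([[f,0,c["cx"]],[0,f,c["cy"]],[0,0,1]]),np.array([c["k1"],0,0,0.])
def proj(c,P):
    k,d=K(c);T=np.array(c["camera_from_world"])
    return cv2.projectPoints(np.float64(P).reshape(-1,3),cv2.Rodrigues(T[:3,:3])[0],T[:3,3],k,d)[0].reshape(-1,2)
def cast(c,px,z):
    k,d=K(c);T=np.array(c["camera_from_world"]);R=T[:3,:3]
    u=cv2.undistortPointsIter(np.float64(px).reshape(-1,1,2),k,d,None,None,(3,100,1e-10)).reshape(-1,2)
    r=np.c_[u,np.ones(len(u))]@R; o=-R.T@T[:3,3]
    return o+r*((z-o[2])/r[:,2])[:,None]
def save(c,n,crop=None,s=1):
    im=c["color"][...,::-1]
    if crop: x0,y0,x1,y1=crop; im=im[y0:y1,x0:x1]
    cv2.imwrite("pics/"+n,cv2.resize(im,None,fx=s,fy=s,interpolation=cv2.INTER_CUBIC))
E
python3 - <<'E'
from h import *
for n in("top","scene"):
    c=snap(n);save(c,n+"0.png");T=np.array(c["camera_from_world"]);print(n,c["fovy"],c["cx"],c["cy"],c["k1"],-T[:3,:3].T@T[:3,3])
o=telemetry.get_obs();print(o)
E
```

```text
top 56.34032443576405 326.5549714606411 195.41218796591244 0.013359261392373558 [0.54571942 0.09811437 0.81897403]
scene 55.608894854666985 321.4490558226418 198.54436604921747 0.013312323897098875 [1.03114795 0.38697933 0.57757543]
{'clock': 0.1, 'joint_pos': array([ 1.32800817e+00,  2.41347571e-01,  3.87646901e-03,  1.33520917e+00,
       -2.51998000e-05,  1.57080136e+00]), 'joint_vel': array([-0.0005051 , -0.00197903,  0.00321404, -0.00052374,  0.0008134 ,
       -0.00058053]), 'tau': array([-6.33322361e-05, -3.73139012e+01,  2.53010201e+01,  1.08654253e-02,
       -6.54166206e-05,  2.79491353e-06]), 'eef_pos': array([0.12008481, 0.48482055, 0.24750368]), 'tool_rot': array([ 7.87532126e-01,  6.16272880e-01, -7.34064826e-04,  5.90437961e-04]), 'ft_force': array([ 0.8410529 , -0.98677799, -0.37911332]), 'ft_torque': array([-0.01472447, -0.01227619,  0.05875859]), 'grip_width': 0.08535321362670777}
```

View pics/top0.png

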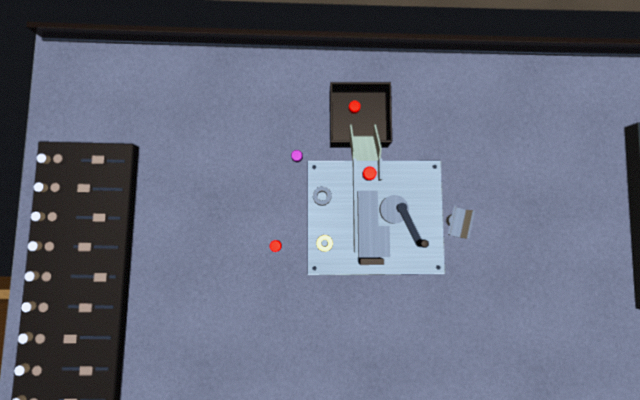

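View pics/scene0.png

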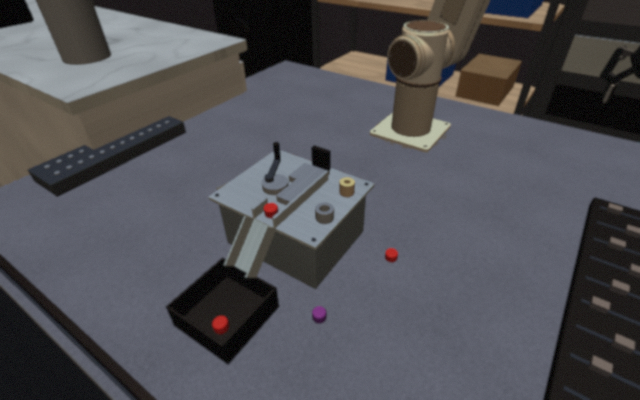

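The top view shows the deck at about (308..443, 161..275), the cam pin at (423,243), the push plate at (371,261) and the lane cap at (369,173). The other reds are the spare at (275,245) on the desk and one in the bin at (354,105). The purple disc at (297,156) is a decoy. Only the red disc at (369,173) is in the lane ahead of the nose.

```bash
cat > m.py <<'E'
from h import *
c=snap("top"); im=c["color"].astype(int)
hsv=cv2.cvtColor(c["color"],cv2.COLOR_RGB2HSV)
print("deck/desk px",im[200,345],im[265,330],im[300,330])
m=((im[...,1]>150)).astype(np.uint8)
m[:150]=0;m[290:]=0;m[:,:295]=0;m[:,460:]=0
m=cv2.morphologyEx(m,cv2.MORPH_OPEN,np.ones((5,5)))
# sub-pixel-ish edges: fit lines through the boundary pixels, away from corners
def fit(pts): 
    return cv2.fitLine(np.float32(pts),cv2.DIST_HUBER,0,.01,.01).ravel()
W=cast
def edge(side):
    P=[]
    if side in"LR":
        for y in range(170,266):
            x=np.where(m[y])[0]
            if len(x): P.append((x[0]-.5 if side=="L" else x[-1]+.5,y))
    else:
        for x in list(range(315,348))+list(range(388,434)):
            y=np.where(m[:,x])[0]
            if len(y): P.append((x,y[0]-.5 if side=="T" else y[-1]+.5))
    return fit(W(c,P,.13)[:,:2])
E={s:edge(s) for s in"LRTB"}
def inter(a,b):
    t=np.linalg.solve(np.c_[a[:2],-b[:2]],b[2:]-a[2:]); return a[2:]+a[:2]*t[0]
co={k:inter(E[k[0]],E[k[1]]) for k in("TL","TR","BL","BR")}
for k in co: print(k,co[k].round(4))
F={"TL":(.09,.11),"TR":(.09,-.14),"BL":(-.12,.11),"BR":(-.12,-.14)}
A=np.array([F[k] for k in co]);B=np.array([co[k] for k in co])
a0,b0=A.mean(0),B.mean(0);a,b=A-a0,B-b0
yaw=np.arctan2((a[:,0]*b[:,1]-a[:,1]*b[:,0]).sum(),(a*b).sum())
R=np.array([[np.cos(yaw),-np.sin(yaw)],[np.sin(yaw),np.cos(yaw)]]);t=b0-R@a0
print("yaw",yaw,"t",t,"res mm",((A@R.T+t-B)*1000).round(1).tolist())
np.savez("f.npz",R=R,t=t,yaw=yaw)
toF=lambda p:(np.asarray(p)[...,:2]-t)@R
red=cv2.inRange(hsv,(0,150,100),(8,255,255))
n,_,st,ce=cv2.connectedComponentsWithStats(red)
for i in range(1,n):
    if st[i,4]>20: print("red",ce[i].round(1),"feeder z.148",toF(cast(c,ce[i],.148)).round(4))
for q in[(423,243)]: print("pin",toF(cast(c,q,.188)))
print("plate",toF(cast(c,(371,261),.188)))
x=[(-.1,0,.166),(0,-.06,.155)]
def fw(p): p=np.asarray(p); return np.r_[R@p[:2]+t,p[2]]
print("pixels of rear plate/axis",proj(c,[fw(p) for p in x]).round(1).tolist())
for th in(205,228):
    p=(.07*np.cos(np.radians(th)),-.06+.07*np.sin(np.radians(th)),.188);print(th,proj(c,[fw(p)]).round(1),fw(p).round(4))
print("world axis",fw(x[1]),"plate",fw(x[0]))
save(c,"crop1.png",(290,140,490,290),4)
E
python3 m.py
```

```text
deck/desk px [177 201 219] [176 196 216] [119 128 153]
TL [0.6833 0.1251]
TR [ 0.6864 -0.1254]
BL [0.4706 0.1195]
BR [ 0.4786 -0.1362]
yaw 0.028887063119598714 t [0.59427986 0.01115446] res mm [[-2.3, -1.4], [1.9, -0.8], [0.6, -1.8], [-0.2, 4.0]]
red [354.3 106. ] feeder z.148 [[0.1883 0.0238]]
red [369.  172.9] feeder z.148 [[ 0.0629 -0.0012]]
red [275.1 245.5] feeder z.148 [[-0.0668  0.1687]]
pin [[-0.0633556  -0.08443172]]
plate [[-0.09251707  0.00378039]]
pixels of rear plate/axis [[371.6, 264.4], [403.1, 206.9]]
205 [[426.1 243. ]] [ 0.5335 -0.0802  0.188 ]
228 [[439. 233.]] [ 0.5507 -0.1022  0.188 ]
world axis [ 0.59601284 -0.04882051  0.155     ] plate [0.49432158 0.00826616 0.166     ]
```

View pics/crop1.png

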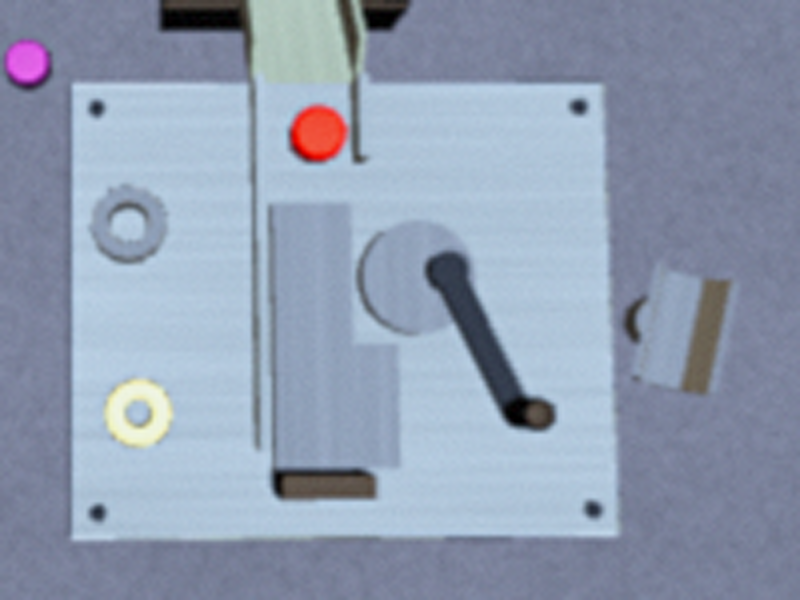

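The crop shows one red cap in the lane at full-picture pixel (369,173), ahead of the slide nose at about (368,191). The pin top is at about (424.5,243) and the axle at (402,207). I'll refine the feeder pose with the four deck screws.

```bash
cat > r.py <<'E'
from h import *
c=snap("top");g=255-cv2.cvtColor(c["color"],cv2.COLOR_RGB2GRAY)
P=[]
for x,y in[(97,108),(579,106),(97,512),(593,509)]:
    x=int(290+x/4);y=int(140+y/4);w=g[y-4:y+5,x-4:x+5].astype(float);w=np.clip(w-np.median(w)-10,0,None)
    Y,X=np.mgrid[y-4:y+5,x-4:x+5];P.append(((w*X).sum()/w.sum(),(w*Y).sum()/w.sum()))
Q=cast(c,P,.1305)[:,:2];print(np.round(P,1).tolist(),Q.round(4).tolist())
TL,TR,BL,BR=Q
print("sides",[np.linalg.norm(v).round(4) for v in(TL-TR,BL-BR,TL-BL,TR-BR)],"diag",np.linalg.norm(TL-BR),np.linalg.norm(TR-BL))
v=(TL-BL)+(TR-BR);w=(TL-TR)+(BL-BR);yaw=np.mean([np.arctan2(v[1],v[0]),np.arctan2(-w[0],w[1])])
print("yaws",np.arctan2(v[1],v[0]),np.arctan2(-w[0],w[1]))
R=np.array([[np.cos(yaw),-np.sin(yaw)],[np.sin(yaw),np.cos(yaw)]]);t=Q.mean(0)-R@[-.015,-.015]
print("t",t,"yaw",yaw);np.savez("f.npz",R=R,t=t,yaw=yaw)
toF=lambda p:(np.asarray(p)[...,:2]-t)@R
print("cap",toF(cast(c,(369,172.9),.148)),"pin",toF(cast(c,(424.5,243),.188)),"axis",toF(cast(c,(401.7,207),.155)))
bar=cast(c,[(290+269/4,140+203/4),(290+351/4,140+204/4),(290+399/4,140+466/4)],.145);print("nose corners, shoulder rear corner",toF(bar).round(4).tolist())
print("plate top rear corners",toF(cast(c,[(290+284/4,140+497/4),(290+376/4,140+497/4)],.188)).round(4).tolist())
s=snap("scene");save(s,"sc1.png",(200,130,400,290),4)
fw=lambda p:np.r_[R@np.array(p[:2])+t,p[2]]
print("scene exp corners",proj(s,[fw(p) for p in[(.09,.11,.13),(.09,-.14,.13),(-.12,.11,.13),(-.12,-.14,.13)]]).round(1).tolist())
E
python3 r.py
```

```text
[[313.7, 166.6], [434.2, 166.2], [314.0, 267.8], [437.8, 266.9]] [[0.6694, 0.1131], [0.6756, -0.1127], [0.4834, 0.108], [0.4896, -0.1177]]
sides [np.float64(0.2259), np.float64(0.2258), np.float64(0.1861), np.float64(0.1861)] diag 0.2926080908531428 0.29268909322267056
yaws 0.026971129876178 0.027253137230509043
t [0.59409399 0.01307146] yaw 0.02711213355334352
cap [[ 0.06301557 -0.0029169 ]] pin [[-0.06308592 -0.08899549]] axis [[ 5.45436842e-05 -5.94274939e-02]]
nose corners, shoulder rear corner [[0.0307, 0.0187], [0.0301, -0.0187], [-0.0878, -0.0378]]
plate top rear corners [[-0.0976, 0.0185], [-0.0979, -0.02]]
scene exp corners [[315.8, 246.9], [207.9, 196.2], [374.6, 183.0], [276.4, 148.3]]
```

View pics/sc1.png

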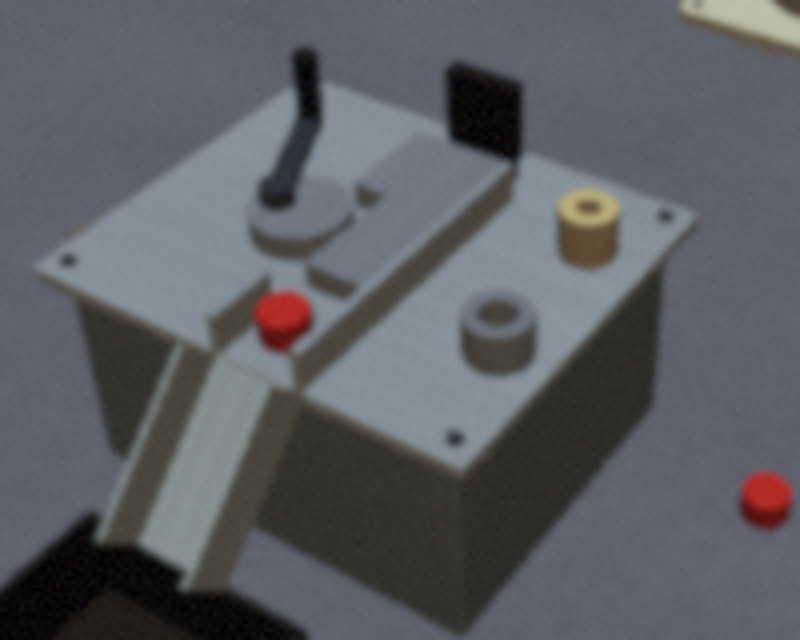

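```bash
cat > plan.py <<'E'
from h import *
from scipy.spatial.transform import Rotation as Ro
d=np.load("f.npz");R,t,yaw=d["R"],d["t"],float(d["yaw"])
def state():
    o=telemetry.get_obs();M=Ro.from_quat(o["tool_rot"]).as_matrix()
    p=np.r_[(o["eef_pos"][:2]-t)@R,o["eef_pos"][2]];a=np.degrees(np.arctan2(M[1,0],M[0,0])-yaw)
    print("clk",round(o["clock"],2),"F pos mm",(p*1000).round(1),"x-ang",a.round(1),"tilt",M[:,2].round(3),"grip",round(o["grip_width"],4),"ft",o["ft_force"].round(1),"j",o["joint_pos"].round(2));return p*1000,a
def rows(p,a,W):  # W: list of (x,y,z,ang) feeder waypoints, mm/deg, one per row
    for w in W:
        D=np.array(w[:3])-p;c,s=np.cos(np.radians(a)),np.sin(np.radians(a))
        print([round(float(v),1) for v in(c*D[0]+s*D[1],s*D[0]-c*D[1],-D[2],-(w[3]-a))],end=",");p=np.array(w[:3]);a=w[3]
    print()
def line(p,a,q,b,n): return [tuple(p+(np.array(q)-p)*i/n)+(a+(b-a)*i/n,) for i in range(1,n+1)]
def arc(th0,th1,n,z,r=70): 
    T=np.radians(np.linspace(th0,th1,n+1)[1:]);return [(r*np.cos(x),-60+r*np.sin(x),z,np.degrees(x)+90-360) for x in T]
E
python3 - <<'E'
from plan import *
p,a=state();rows(p,a,line(p,a,(-63.5,-89.3,250),-65.3,20))
E
```

```text
clk 0.25 F pos mm [-461.   484.7  247.9] x-ang 74.5 tilt [-0.    -0.001 -1.   ] grip 0.0858 ft [ 0.9 -0.3  0.1] j [1.33 0.24 0.   1.34 0.   1.57]
[-22.4, 26.8, -0.1, 7.0],[-18.9, 29.3, -0.1, 7.0],[-15.2, 31.4, -0.1, 7.0],[-11.3, 33.0, -0.1, 7.0],[-7.2, 34.2, -0.1, 7.0],[-3.0, 34.8, -0.1, 7.0],[1.3, 34.9, -0.1, 7.0],[5.5, 34.5, -0.1, 7.0],[9.7, 33.5, -0.1, 7.0],[13.7, 32.1, -0.1, 7.0],[17.5, 30.2, -0.1, 7.0],[21.0, 27.9, -0.1, 7.0],[24.3, 25.1, -0.1, 7.0],[27.2, 21.9, -0.1, 7.0],[29.6, 18.5, -0.1, 7.0],[31.6, 14.7, -0.1, 7.0],[33.2, 10.8, -0.1, 7.0],[34.3, 6.6, -0.1, 7.0],[34.8, 2.4, -0.1, 7.0],[34.9, -1.8, -0.1, 7.0],
```

>>> apply_moves:
  moves:
    - [[-22,27,0,7],[-19,29,0,7],[-15,31,0,7],[-11,33,0,7],[-7,34,0,7],[-3,35,0,7],[1,35,0,7],[5.5,34.5,0,7],[10,33.5,0,7],[14,32,0,7]]
  hand: -0.3

```text
clock: 1.25
eef_pos: [0.3258, 0.1937, 0.2467]
tool_rot: [0.999, 0.034, 0.001, -0.0]
ft_force: [1.3, 0.3, 0.7]
grip_width: 0.0299
```

Run:
```python
from plan import *
p,a=state();rows(p,a,line(p,a,(-63.5,-89.3,250),-65.3,9))
```

```text
clk 1.25 F pos mm [-263.3  187.8  246.7] x-ang 2.3 tilt [ 0.001  0.    -1.   ] grip 0.0299 ft [1.3 0.3 0.7] j [ 0.54  0.   -0.28  1.29 -0.    2.04]
[20.9, 31.7, -0.4, 7.5],[24.9, 28.6, -0.4, 7.5],[28.4, 25.1, -0.4, 7.5],[31.5, 21.2, -0.4, 7.5],[34.0, 16.9, -0.4, 7.5],[35.9, 12.3, -0.4, 7.5],[37.2, 7.5, -0.4, 7.5],[37.9, 2.6, -0.4, 7.5],[37.9, -2.4, -0.4, 7.5],
```

>>> apply_moves:
  moves:
    - [[21,31.5,0,7.5],[25,28.5,0,7.5],[28.5,25,0,7.5],[31.5,21,0,7.5],[34,17,0,7.5],[36,12.5,0,7.5],[37,7.5,0,7.5],[38,2.5,0,7.5],[36,-2.5,0,7.5],[0,0,0,0]]

```text
clock: 2.25
eef_pos: [0.5344, -0.097, 0.2462]
tool_rot: [0.834, -0.552, 0.001, -0.001]
ft_force: [-0.4, 1.1, 0.2]
grip_width: 0.0303
```

Run:
```python
from plan import *
p,a=state();rows(p,a,line(p,a,(-63.5,-89.3,250),-65.3,3))
c=snap("scene");save(c,"sc2.png",(220,60,380,200),4)
```

```text
clk 2.25 F pos mm [ -62.6 -108.4  246.2] x-ang -68.5 tilt [ 0.004  0.001 -1.   ] grip 0.0303 ft [-0.4  1.1  0.2] j [-0.18  0.32  0.11  1.36  0.    2.56]
[-6.0, -2.1, -1.3, -1.1],[-6.0, -2.2, -1.3, -1.1],[-6.0, -2.3, -1.3, -1.1],
```

View pics/sc2.png

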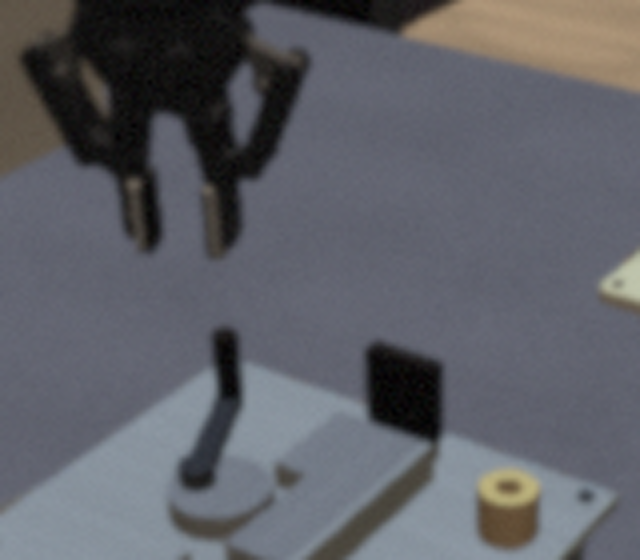

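The fingers are open 30 mm above the pin, overshot about 19 mm towards -y; the pin, plate and slide haven't moved. I'll correct slowly, then check before descending.

>>> apply_moves:
  moves:
    - [[-6,-2,0,-1],[-5,-2,0,-1],[-4,-1.5,0,-1],[-2,-1,0,0],[0,0,0,0],[0,0,0,0],[0,0,0,0],[0,0,0,0],[0,0,0,0],[0,0,0,0]]

```text
clock: 3.3
eef_pos: [0.5293, -0.0709, 0.2473]
tool_rot: [0.853, -0.522, -0.0, -0.002]
ft_force: [0.1, 0.8, 0.7]
grip_width: 0.0298
```

Run:
```python
from plan import *
p,a=state();rows(p,a,line(p,a,(-63.5,-89.3,200),-65.3,6))
```

```text
clk 3.3 F pos mm [-67.  -82.2 247.3] x-ang -64.5 tilt [ 0.002  0.003 -1.   ] grip 0.0298 ft [0.1 0.8 0.7] j [-0.14  0.31  0.09  1.35  0.    2.54]
[1.3, -0.0, 7.9, 0.1],[1.3, -0.0, 7.9, 0.1],[1.3, -0.0, 7.9, 0.1],[1.3, -0.0, 7.9, 0.1],[1.3, -0.0, 7.9, 0.1],[1.3, -0.0, 7.9, 0.1],
```

>>> apply_moves:
  moves:
    - [[2,0,0,0],[2,0,4,0],[1,0,6,0],[0,0,6,0],[0,0,6,0],[0,0,3,0],[0,0,1,0],[0,0,0,0],[0,0,0,0],[0,0,0,0]]

```text
clock: 4.3
eef_pos: [0.5314, -0.0761, 0.2178]
tool_rot: [0.852, -0.523, -0.001, -0.001]
ft_force: [-0.3, 1.0, -0.4]
grip_width: 0.0299
```

Run:
```python
from plan import *
p,a=state();rows(p,a,line(p,a,(-63.5,-89.3,178),-65.3,6))
```

```text
clk 4.3 F pos mm [-65.1 -87.5 217.8] x-ang -64.6 tilt [-0.     0.004 -1.   ] grip 0.0299 ft [-0.3  1.  -0.4] j [-0.14  0.33  0.04  1.29  0.    2.53]
[0.4, -0.1, 6.6, 0.1],[0.4, -0.1, 6.6, 0.1],[0.4, -0.1, 6.6, 0.1],[0.4, -0.1, 6.6, 0.1],[0.4, -0.1, 6.6, 0.1],[0.4, -0.1, 6.6, 0.1],
```

Within 2.5 mm of the pin, with 8 mm clearance per side: descend.

>>> apply_moves:
  moves:
    - [[0.5,0,4,0],[0.5,0,6,0],[0.5,0,6,0],[0.5,0,6,0],[0,0,6,0],[0,0,6,0],[0,0,3,0],[0,0,1,0],[0,0,0,0],[0,0,0,0]]

```text
clock: 5.3
eef_pos: [0.5323, -0.0779, 0.1761]
tool_rot: [0.852, -0.523, -0.001, -0.001]
ft_force: [-0.1, 0.1, 0.1]
grip_width: 0.03
```

Run:
```python
from plan import *
p,a=state()
c=snap("scene");save(c,"sc3.png",(220,60,380,200),4)
th=np.degrees(np.arctan2(p[1]+60,p[0]))%360;print("th",th,"r",np.hypot(p[0],p[1]+60))
rows(p,a,arc(th,th+45,10,178))
```

```text
clk 5.3 F pos mm [-64.3 -89.3 176.1] x-ang -64.6 tilt [-0.001  0.004 -1.   ] grip 0.03 ft [-0.1  0.1  0.1] j [-0.15  0.36 -0.03  1.19  0.    2.52]
th 204.48476871964905 r 70.59935712574831
[5.5, -0.7, -1.9, -3.6],[5.5, -0.2, -0.0, -4.5],[5.5, -0.2, -0.0, -4.5],[5.5, -0.2, -0.0, -4.5],[5.5, -0.2, -0.0, -4.5],[5.5, -0.2, -0.0, -4.5],[5.5, -0.2, -0.0, -4.5],[5.5, -0.2, -0.0, -4.5],[5.5, -0.2, -0.0, -4.5],[5.5, -0.2, -0.0, -4.5],
```

View pics/sc3.png

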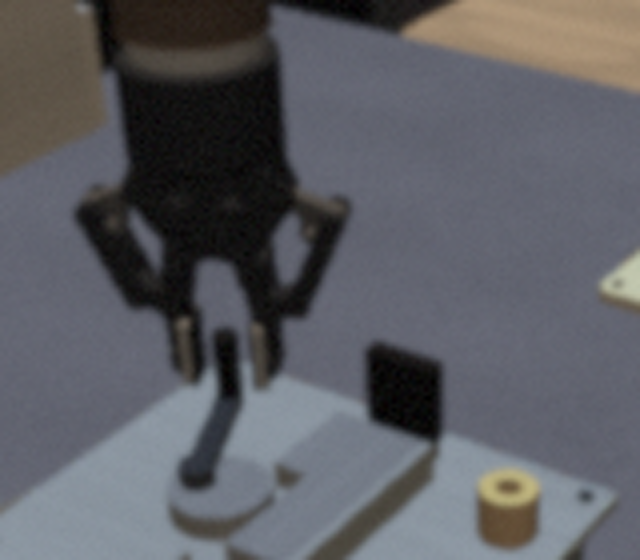

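The pin stands between the two pads. Now I'll sweep it round the arc, 10 rows at a time.

>>> apply_moves:
  moves:
    - [[3,-0.5,-1,-2.5],[5,-0.5,0,-4],[5,-0.3,0,-4],[5,-0.3,0,-4],[5,-0.3,0,-4],[5,-0.3,0,-4],[5,-0.3,0,-4],[5,-0.3,0,-4],[4,-0.3,0,-3],[2,0,0,-2]]

```text
clock: 6.35
eef_pos: [0.5615, -0.1063, 0.1779]
tool_rot: [0.974, -0.225, -0.005, -0.003]
ft_force: [-0.1, 1.3, 0.3]
grip_width: 0.0301
```

```bash
cat > a.py <<'E'
from plan import *
import sys
p,a=state()
th=np.degrees(np.arctan2(p[1]+60,p[0]))%360;print("th",th,"r",np.hypot(p[0],p[1]+60),"ideal ang",th-270)
rows(p,a,arc(th,min(th+45,float(sys.argv[1])),10,178))
E
python3 a.py 340
```

```text
clk 6.35 F pos mm [ -35.9 -118.5  177.9] x-ang -27.5 tilt [-0.008  0.007 -1.   ] grip 0.0301 ft [-0.1  1.3  0.3] j [-0.19  0.43  0.08  1.24  0.01  1.83]
th 238.48524411521225 r 68.58475006326984 ideal ang -31.514755884787746
[5.4, 1.6, -0.1, -0.5],[5.5, -0.2, -0.0, -4.5],[5.5, -0.2, -0.0, -4.5],[5.5, -0.2, -0.0, -4.5],[5.5, -0.2, -0.0, -4.5],[5.5, -0.2, -0.0, -4.5],[5.5, -0.2, -0.0, -4.5],[5.5, -0.2, -0.0, -4.5],[5.5, -0.2, -0.0, -4.5],[5.5, -0.2, -0.0, -4.5],
```

>>> apply_moves:
  moves:
    - [[4,0.5,0,-1],[5.5,0,0,-4],[5.5,0,0,-4],[5.5,-0.2,0,-4],[5.5,-0.2,0,-4],[5.5,-0.2,0,-4],[5.5,-0.2,0,-4],[5.5,-0.2,0,-4],[5.5,-0.2,0,-4],[4,0,0,-3]]

```text
clock: 7.35
eef_pos: [0.611, -0.115, 0.1778]
tool_rot: [0.995, 0.1, -0.007, -0.005]
ft_force: [-0.4, 0.2, 0.5]
grip_width: 0.0303
```

```bash
python3 a.py 340
```

```text
clk 7.35 F pos mm [  13.4 -128.5  177.8] x-ang 9.9 tilt [-0.014  0.009 -1.   ] grip 0.0303 ft [-0.4  0.2  0.5] j [-0.19  0.53  0.25  1.31  0.01  1.18]
th 281.0986055250714 r 69.77564387020132 ideal ang 11.098605525071378
[5.5, -0.1, -0.2, -5.7],[5.5, -0.2, -0.0, -4.5],[5.5, -0.2, -0.0, -4.5],[5.5, -0.2, -0.0, -4.5],[5.5, -0.2, -0.0, -4.5],[5.5, -0.2, -0.0, -4.5],[5.5, -0.2, -0.0, -4.5],[5.5, -0.2, -0.0, -4.5],[5.5, -0.2, -0.0, -4.5],[5.5, -0.2, -0.0, -4.5],
```

>>> apply_moves:
  moves:
    - [[5.5,0,0,-5],[5.5,-0.2,0,-4.5],[5.5,-0.2,0,-4.5],[5.5,-0.2,0,-4.5],[5.5,-0.2,0,-4.5],[5.5,-0.2,0,-4.5],[5.5,-0.2,0,-4.5],[5,-0.2,0,-4],[4,0,0,-3],[3,0,0,-2]]

```text
clock: 8.35
eef_pos: [0.6525, -0.0897, 0.1775]
tool_rot: [0.891, 0.454, -0.008, -0.007]
ft_force: [-1.3, -1.7, 0.2]
grip_width: 0.03
```

```bash
python3 a.py 350; python3 -c "
from h import *
c=snap('scene');save(c,'sc4.png',(180,60,380,210),4)"
```

```text
clk 8.35 F pos mm [  55.6 -104.3  177.5] x-ang 52.4 tilt [-0.021  0.006 -1.   ] grip 0.03 ft [-1.3 -1.7  0.2] j [-0.14  0.61  0.39  1.37  0.    0.49]
th 321.42822916348393 r 71.10788935480707 ideal ang 51.428229163483934
[3.5, -1.1, -0.5, -1.8],[3.5, -0.1, -0.0, -2.9],[3.5, -0.1, -0.0, -2.9],[3.5, -0.1, -0.0, -2.9],[3.5, -0.1, -0.0, -2.9],[3.5, -0.1, -0.0, -2.9],[3.5, -0.1, -0.0, -2.9],[3.5, -0.1, -0.0, -2.9],[3.5, -0.1, -0.0, -2.9],[3.5, -0.1, -0.0, -2.9],
```

View pics/sc4.png

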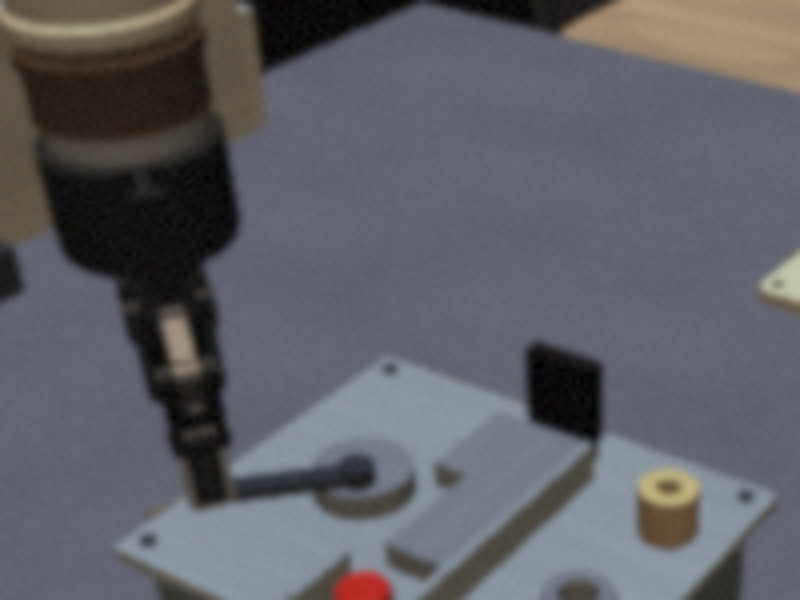

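The lever is following, trailing the TCP by about 7° because of the gap. Continue to the stop with small rows.

>>> apply_moves:
  moves:
    - [[4,-0.5,0,-3],[4,-0.5,0,-3],[4,-0.3,0,-3],[4,-0.2,0,-3],[3,-0.2,0,-3],[3,0,0,-2],[3,0,0,-2],[3,0,0,-1],[3,0,0,0],[3,0,0,0]]

```text
clock: 9.4
eef_pos: [0.6651, -0.0655, 0.1774]
tool_rot: [0.798, 0.602, -0.012, -0.003]
ft_force: [-3.5, -10.9, 0.5]
grip_width: 0.0296
```

```bash
python3 a.py 350
```

```text
clk 9.4 F pos mm [ 68.8 -80.5 177.4] x-ang 72.5 tilt [-0.023 -0.009 -1.   ] grip 0.0296 ft [ -3.5 -10.9   0.5] j [-0.09  0.63  0.43  1.38 -0.01  0.18]
th 343.4247320260124 r 71.8175107467868 ideal ang 73.4247320260124
[0.8, -1.8, -0.6, -1.6],[0.8, -0.0, -0.0, -0.7],[0.8, -0.0, -0.0, -0.7],[0.8, -0.0, -0.0, -0.7],[0.8, -0.0, -0.0, -0.7],[0.8, -0.0, -0.0, -0.7],[0.8, -0.0, -0.0, -0.7],[0.8, -0.0, -0.0, -0.7],[0.8, -0.0, -0.0, -0.7],[0.8, -0.0, -0.0, -0.7],
```

Against the stop: TCP at 343°, 11 N reaction. Back off to centre the gap, then lift.

>>> apply_moves:
  moves:
    - [[-3,0,0,0],[-2,0,0,0],[0,0,0,0],[0,0,-3,0],[0,0,-8,0],[0,0,-15,0],[0,0,-15,0],[0,0,-10,0],[0,0,-5,0],[0,0,0,0]]
  hand: -0.3

```text
clock: 10.4
eef_pos: [0.6663, -0.068, 0.2387]
tool_rot: [0.798, 0.602, -0.009, -0.003]
ft_force: [0.4, -0.7, -0.3]
grip_width: 0.0301
```

Run:
```python
from plan import *
p,a=state();rows(p,a,line(p,a,(-145,0,250),0,10))
s=snap("scene");save(s,"sc5.png",(180,60,380,210),4)
```

```text
clk 10.4 F pos mm [ 70.  -83.  238.7] x-ang 72.5 tilt [-0.019 -0.005 -1.   ] grip 0.0301 ft [ 0.4 -0.7 -0.3] j [-0.1   0.62  0.55  1.53 -0.01  0.18]
[1.4, -23.0, -1.1, 7.2],[-1.5, -23.0, -1.1, 7.2],[-4.4, -22.6, -1.1, 7.2],[-7.2, -21.9, -1.1, 7.2],[-9.9, -20.8, -1.1, 7.2],[-12.4, -19.4, -1.1, 7.2],[-14.8, -17.7, -1.1, 7.2],[-16.9, -15.7, -1.1, 7.2],[-18.7, -13.4, -1.1, 7.2],[-20.3, -10.9, -1.1, 7.2],
```

View pics/sc5.png

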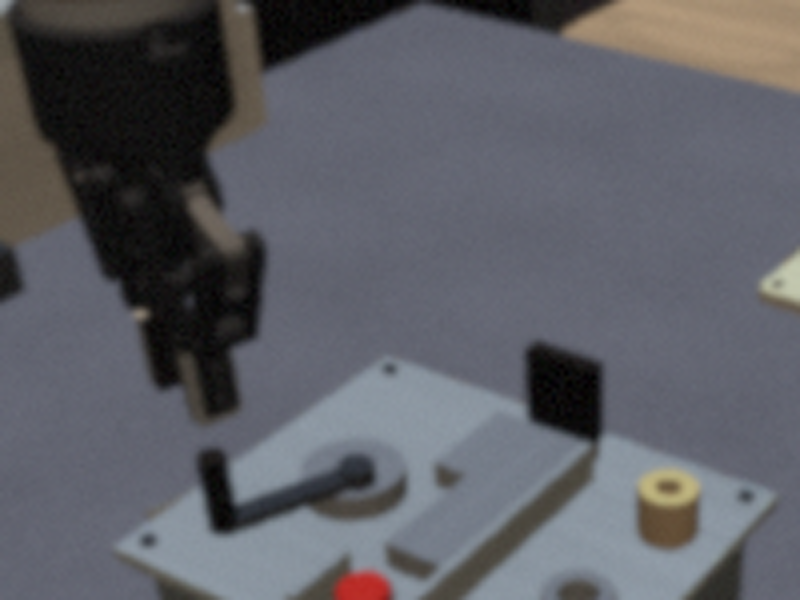

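The pin is round at its stop, standing free, and the slide is still back. Next is closing the fingers and moving behind the push plate, turned so both finger edges face it.

Run:
```python
from plan import *
s=snap("scene")
for th in(330,337):
    T=np.radians(th);f=[.07*np.cos(T),-.06+.07*np.sin(T)];w=R@f+t;print(th,proj(s,[[*w,.188]]).round(1))
p,a=state();rows(p,a,line(p,a,(-150,0,255),90,10))
```

```text
330 [[231. 171.]]
337 [[232.6 173.3]]
clk 10.5 F pos mm [ 69.5 -83.  237.5] x-ang 72.5 tilt [-0.02  -0.005 -1.   ] grip 0.03 ft [-0.6 -0.6 -0.4] j [-0.1   0.62  0.55  1.53 -0.01  0.18]
[1.3, -23.4, -1.8, -1.8],[2.0, -23.4, -1.8, -1.8],[2.7, -23.3, -1.8, -1.8],[3.4, -23.2, -1.8, -1.8],[4.2, -23.1, -1.8, -1.8],[4.9, -23.0, -1.8, -1.8],[5.6, -22.8, -1.8, -1.8],[6.3, -22.6, -1.8, -1.8],[6.9, -22.4, -1.8, -1.8],[7.6, -22.2, -1.8, -1.8],
```

>>> apply_moves:
  moves:
    - [[1,-15,-5,-2],[2,-24,-5,-2],[3,-24,-4,-2],[3.5,-24,-2,-2],[4,-24,0,-2],[5,-24,0,-2],[6,-24,0,-2],[7,-22,0,-2],[7,-15,0,-2],[3,-8,0,0]]
  hand: -1

```text
clock: 11.5
eef_pos: [0.4559, 0.0012, 0.2482]
tool_rot: [0.69, 0.723, -0.014, -0.012]
ft_force: [0.2, -0.2, 0.2]
grip_width: -0.0002
```

Run:
```python
from plan import *
p,a=state();rows(p,a,line(p,a,(-140,0,180),90,10))
```

```text
clk 11.5 F pos mm [-138.4   -8.2  248.2] x-ang 91.1 tilt [-0.038 -0.004 -0.999] grip -0.0002 ft [ 0.2 -0.2  0.2] j [ 0.    0.18 -0.07  1.36 -0.   -0.04]
[0.8, -0.1, 6.8, 0.1],[0.8, -0.1, 6.8, 0.1],[0.8, -0.1, 6.8, 0.1],[0.8, -0.1, 6.8, 0.1],[0.8, -0.1, 6.8, 0.1],[0.8, -0.1, 6.8, 0.1],[0.8, -0.2, 6.8, 0.1],[0.8, -0.2, 6.8, 0.1],[0.8, -0.2, 6.8, 0.1],[0.8, -0.2, 6.8, 0.1],
```

>>> apply_moves:
  moves:
    - [[2,-3,0,0],[2,-1,3,0],[2,0,7,0],[1.5,0,9,0],[0.5,0,9,0],[0,0,9,0],[0,0,9,0],[0,0,8,0],[0,0,4,0],[0,0,1,0]]

```text
clock: 12.5
eef_pos: [0.4494, 0.0086, 0.1814]
tool_rot: [0.691, 0.722, -0.016, -0.013]
ft_force: [-0.0, -0.1, -0.3]
grip_width: 0.0002
```

Run:
```python
from plan import *
p,a=state()
```

```text
clk 12.5 F pos mm [-144.8   -0.5  181.4] x-ang 91.0 tilt [-0.041 -0.005 -0.999] grip 0.0002 ft [-0.  -0.1 -0.3] j [ 0.02  0.22 -0.21  1.19 -0.   -0.02]
```

>>> apply_moves:
  moves:
    - [[0,4,0,0.5],[0,5,0,0.5],[0,5,0,0],[0,5,0,0],[0,5,0,0],[0,5,0,0],[0,5,0,0],[0,5,0,0],[0,5,0,0],[0,5,0,0]]

```text
clock: 13.5
eef_pos: [0.5018, 0.01, 0.1806]
tool_rot: [0.698, 0.716, -0.016, -0.013]
ft_force: [-2.0, -0.3, 1.4]
grip_width: 0.0002
```

Run:
```python
from plan import *
p,a=state()
```

```text
clk 13.5 F pos mm [-92.3  -0.6 180.6] x-ang 89.9 tilt [-0.042 -0.005 -0.999] grip 0.0002 ft [-2.  -0.3  1.4] j [ 0.02  0.32 -0.07  1.22 -0.   -0.  ]
```

>>> apply_moves:
  moves:
    - [[0,5,0,0],[0,5,0,0],[0,5,0,0],[0,5,0,0],[0,5,0,0],[0,5,0,0],[0,5,0,0],[0,5,0,0],[0,5,0,0],[0,5,0,0]]

```text
clock: 14.5
eef_pos: [0.5558, 0.0114, 0.1782]
tool_rot: [0.698, 0.716, -0.017, -0.014]
ft_force: [-2.6, -0.3, 1.5]
grip_width: 0.0001
```

Run:
```python
from plan import *
p,a=state()
s=snap("scene");save(s,"sc6.png",(160,60,400,240),3.3)
```

```text
clk 14.5 F pos mm [-38.3  -0.7 178.2] x-ang 89.9 tilt [-0.043 -0.005 -0.999] grip 0.0001 ft [-2.6 -0.3  1.5] j [ 0.02  0.42  0.08  1.27 -0.   -0.  ]
```

View pics/sc6.png

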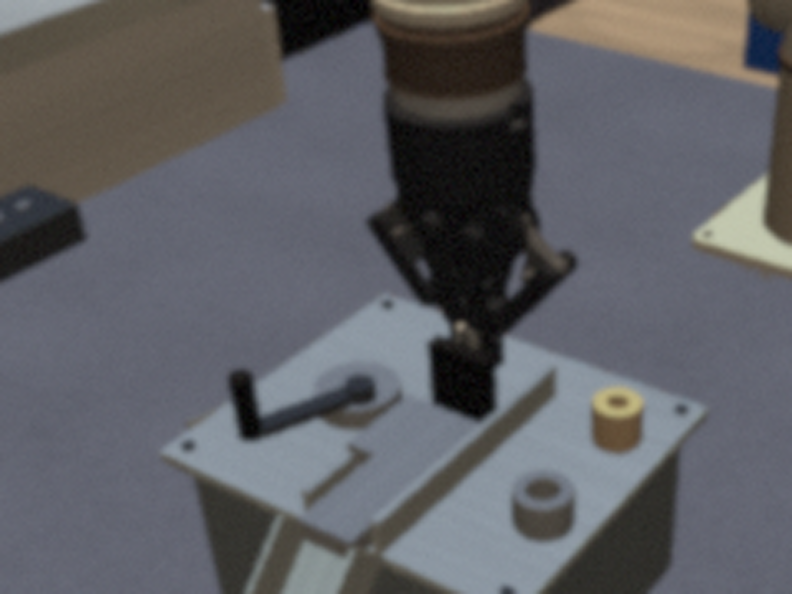

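The slide is nearly home, with its nose at the chute edge and the lever still at the stop. I'll finish against the slide's stop.

>>> apply_moves:
  moves:
    - [[0,4,0,0],[0,4,0,0],[0,4,0,0],[0,4,0,0],[0,4,0,0],[0,4,0,0],[0,4,0,0],[0,4,0,0],[0,4,0,0],[0,4,0,0]]

```text
clock: 15.55
eef_pos: [0.5621, 0.0115, 0.1784]
tool_rot: [0.697, 0.715, -0.043, -0.04]
ft_force: [-13.5, -0.6, 9.4]
grip_width: -0.0
```

Run:
```python
from plan import *
p,a=state()
```

```text
clk 15.55 F pos mm [-32.   -0.7 178.4] x-ang 89.9 tilt [-0.117 -0.006 -0.993] grip -0.0 ft [-13.5  -0.6   9.4] j [ 0.02  0.49  0.18  1.38 -0.   -0.  ]
```

Against the stop: 13.5 N, TCP x at -32 as expected. Retreat backwards, then up and away.

>>> apply_moves:
  moves:
    - [[0,-5,0,0],[0,-8,0,0],[0,-10,0,0],[0,-15,0,0],[0,-15,-5,0],[0,-15,-15,0],[0,-15,-20,0],[0,-15,-20,0],[0,-10,-10,0],[0,0,0,0]]

```text
clock: 16.55
eef_pos: [0.4587, 0.0092, 0.2621]
tool_rot: [0.697, 0.715, -0.04, -0.037]
ft_force: [0.3, 0.6, -0.4]
grip_width: -0.0004
```

Run:
```python
from plan import *
p,a=state()
s=snap("scene");save(s,"sc7.png",(130,100,430,360),2.3)
c=snap("top");save(c,"top7.png",(260,60,500,290),3)
hsv=cv2.cvtColor(c["color"],cv2.COLOR_RGB2HSV)
n,_,st,ce=cv2.connectedComponentsWithStats(cv2.inRange(hsv,(0,150,100),(8,255,255)))
for i in range(1,n):
    if st[i,4]>20: print("red",ce[i].round(1),((cast(c,ce[i],.02)[0,:2]-t)@R).round(4))
fw=lambda q:np.r_[R@np.array(q[:2])+t,q[2]]
print("plate top corners exp home",proj(s,[fw((-.01,.02,.188)),fw((-.01,-.02,.188))]).round(1))
```

```text
clk 16.55 F pos mm [-1.355e+02 -2.000e-01  2.621e+02] x-ang 89.9 tilt [-0.109 -0.006 -0.994] grip -0.0004 ft [ 0.3  0.6 -0.4] j [ 0.02  0.24  0.03  1.47 -0.   -0.  ]
red [373. 100.] [ 0.2467 -0.0315]
red [353.5 104.4] [0.2367 0.0116]
red [275.1 245.5] [-0.0708  0.182 ]
plate top corners exp home [[304.8 171.6]
 [287.3 165.1]]
```

View pics/sc7.png

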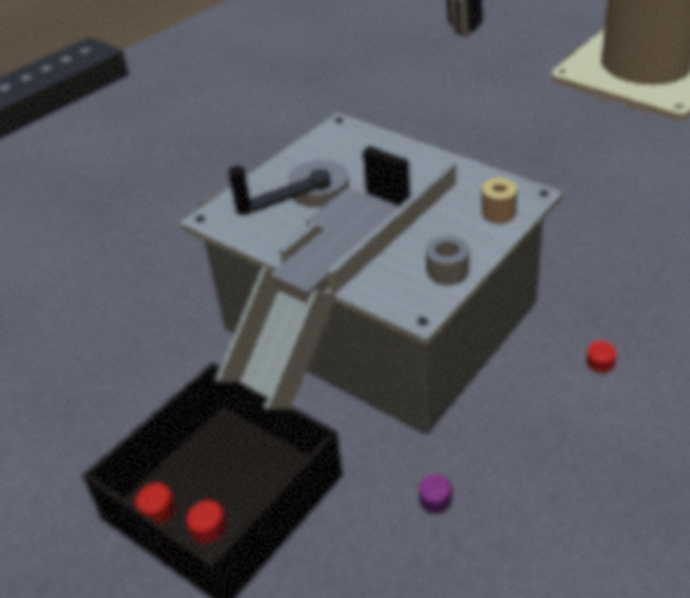

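View pics/top7.png

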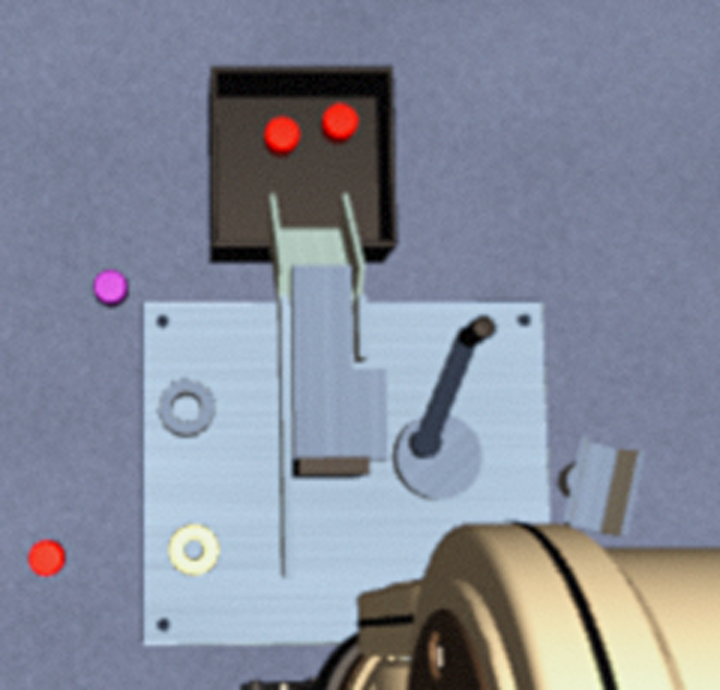

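Two red caps now lie in the bin, at top-crop pixels (281,134) and (340,122). The lever is at its stop, the slide is forward, and the bystanders look unmoved. One last numeric check of the slide travel and that the caps are at rest.

>>> apply_moves:
  moves:
    - [[0,0,0,0],[0,0,0,0],[0,0,0,0],[0,0,0,0],[0,0,0,0],[0,0,0,0],[0,0,0,0],[0,0,0,0],[0,0,0,0],[0,0,0,0]]

```text
clock: 17.65
eef_pos: [0.4591, 0.0092, 0.2558]
tool_rot: [0.697, 0.715, -0.044, -0.04]
ft_force: [-0.1, -0.3, -0.2]
grip_width: -0.0002
```

Run:
```python
from plan import *
p,a=state()
c=snap("top");g=cv2.cvtColor(c["color"],cv2.COLOR_RGB2GRAY).astype(int)
toF=lambda q,z:((cast(c,q,z)[:,:2]-t)@R).round(4).tolist()
hsv=cv2.cvtColor(c["color"],cv2.COLOR_RGB2HSV)
n,_,st,ce=cv2.connectedComponentsWithStats(cv2.inRange(hsv,(0,150,100),(8,255,255)))
for i in range(1,n):
    if st[i,4]>20: print("red",ce[i].round(1),toF(ce[i],.02))
q=lambda x,y:(260+(x+.5)/3-.5,60+(y+.5)/3-.5)
print("nose corners (110)",toF([q(293,266),q(349,266)],.145))
print("shoulder front/rear (46/-10)",toF([q(385,369),q(385,461)],.145))
print("plate rear top (-20)",toF([q(296,475),q(368,475)],.188))
print("pin",toF([q(484,326)],.188),"at stop",(64.4,-87.4))
```

```text
clk 17.65 F pos mm [-1.350e+02 -2.000e-01  2.558e+02] x-ang 89.9 tilt [-0.118 -0.007 -0.993] grip -0.0002 ft [-0.1 -0.3 -0.2] j [ 0.02  0.25  0.03  1.47 -0.   -0.  ]
red [373. 100.] [[0.2467, -0.0315]]
red [353.5 104.4] [[0.2367, 0.0116]]
red [275.1 245.5] [[-0.071, 0.1818]]
nose corners (110) [[0.1093, 0.0174], [0.1092, -0.017]]
shoulder front/rear (46/-10) [[0.0454, -0.0377], [-0.0106, -0.0365]]
plate rear top (-20) [[-0.0205, 0.0218], [-0.0207, -0.0188]]
pin [[0.0641, -0.0871]] at stop (64.4, -87.4)
```

Travel is about 79 to 80 mm, the pin is at the stop and the caps are at rest. Handing in.

```bash
python3 -c "
from workcell import workorder; print(workorder.job_done())"
```

```text
the job is handed in; nothing more can be done
None
```

The job is done and handed in at about 17.7 s on the robot's clock, well under the 54 s limit; no verdict was reported. I swept the cam pin round to its stop between the half-open fingers. With the fingers shut, I then pushed the slide by its plate until it met its stop and backed the arm clear.

My last checks, from the camera pictures:
- **Cam:** the pin stands at feeder (64, -87) mm, which matches its stop position.
- **Slide:** travel measures 79 to 80 mm, judged from the nose, shoulder and plate edges.
- **Cap:** two red caps lie at rest in the bin, the one already there and the one from the lane, at about feeder (247, -32) and (237, 12) mm. They did not move between two pictures about 1 s apart. I assumed a height of 20 mm for these positions.
- **Loose parts:** the spare cap's pixel position is the same as at the start. The collar, spacer and mic clip look unmoved, but I judged those three by eye only.
- **Forces:** the highest wrist force I read was about 16 N, with the slide against its stop.

No check failed. My first fit of the feeder's pose from the deck edges was up to 4 mm off at one corner, so I used the deck screws instead. Approaching the pin, the arm overshot by up to 19 mm, and I corrected this before descending. The shut gripper ended tilted about 7° after pressing on the slide's stop, with no effect on the result.

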